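# Set down and lock the raised foot of the barrel tumbler

### The arm

A 6-joint arm with a two-finger parallel gripper is mounted at the origin on the work surface. World frame = base frame: x ahead of the robot, y to its left, z up, the work surface at z = 0. Lengths are in mm, angles in rad, forces in N, time in s.
With the tool pointing down it reaches from about 350 to 975 mm from the base axis. Payload 7.1 kg.
Tool frame: the origin (TCP) lies on the mounting face of the last link; the fingertips stand 182 mm ahead of it and the grasp point (between the pads) lies 163 mm ahead of it (ctrl.finger_overhang is the distance from the TCP to the fingertips, in mm); z points along the fingers, y is the direction in which the jaws open and shut (so a half turn about z gives the same grasp; the last joint's range is limited). The gripper opens to 88 mm and grips with 3 to 60 N. Pads are 20 mm wide; open, the fingers measure 115 mm over their backs; the gripper's body (75 mm by 178 mm) begins 61 mm behind the grasp point.
Start: joints at [-1.214, 0.423, 1.63, -0, 1.089, -0.019], TCP at [229.402, -581.361, 404.675] pointing down, gripper open.
Joint ranges: [-3, 3], [-0.9, 2.11], [0.09, 2.58], [-1.31, 4.45], [0.11, 2.69], [-2.54, 2.54]. Speed limits (rad/s): [2.39, 2.39, 3.01, 3.14, 3.14, 3.14].

### API

Orientations are given as a rotation vector (axis times angle).
In Python, from workcell import ctrl, viewer, recognise gives the robot as it stands.
- The arm moves only by the shell command python3 -m handwheel 'ROWS'. ROWS is JSON, a list of rows, each an object of numbers: "gripper": the closure, from 0 (fully open) to 1 (shut); "tx", "ty", "tz": the shift along the tool's x, y, z in m; "rx", "ry", "rz": the turn, a rotation vector about the tool's x, y, z in degrees. In form: [{"gripper": .., "tx": .., "ty": .., "tz": .., "rx": .., "ry": .., "rz": ..}, ...]. A call has 1 to 8 rows; each row shifts and turns the commanded pose from where the row before left it, along the tool's axes as they then stand; what a row does not reach is not made up. A row lasts 1/8 s, in which the tool goes at most 62.5 mm and 10.7 degrees, less where a joint would pass 70% of its speed; a pose out of reach is approached as far as the arm can. A call with a gripper value outside its range is refused whole. The fingers move at their own pace and stop on an object; the grip force is fixed at half the most. Time passes only in rows, so rows that do not move let the fingers close. It gives the time, the measured TCP pose, the force and the opening at its end, in the units of the state.
- ctrl.get_obs(): the state, without advancing time (a new reading comes with each control period).
- viewer.get_image(name): name is "scene" or "top" or "wrist"; returns a dict with "image" (420x560x3 uint8, red, green, blue), "range_z" (420x560 float32, mm along the optical axis (not along the pixel's ray), 0 where there is no reading), "vfov" (degrees; the focal length in pixels is half the picture's height over the tangent of half this angle, whatever the lens; pixels are square), "cx", "cy" (the principal point, pixels), "k1" (the pictures are not rectified: a ray, as slopes to the right and down, at radius r is drawn at 1 + k1 r^2 times it, then the intrinsics apply), "extrinsics" (4x4, takes a point from world to camera coordinates); the wrist camera has in their place "T_tool_cam" (4x4, takes a point from camera to tool coordinates, whose origin is the TCP and whose axes are the flange's). Camera axes: x right, y up, looking along -z (the intrinsics and any distortion apply to the point x, -y, -z); pixel columns grow to the right and rows downward; lengths in mm; the calibration is good to about 2 mm. A picture is of the moment at which its call begins: read the wrist's pose just before it.
- ctrl.close_job(): hands the job in, once; it reports no verdict.
Trained networks look in a picture, given as the dict that the camera call returned (one of the last four; its "shot" number tells which), for a name from the list of things; names that differ only in an ending like _2 or _b are one class to them, and where a whole thing is asked for, a point or a joint stands for the part that bears it (a point fixed in the world has none). Each returns a list of dicts, best first, with "p" (0 to 1); they miss things now and then, are a little off and sometimes report something else, mostly with a low value. They report only what shows in the picture. A call takes as long as a camera call.
- recognise(picture, name): "xy" ([column, row] as shares, 0 to 1, of the picture: columns of its width, rows of its height, amid what is visible of it).
The state is a dict: "t": time; "qpos": joint angles; "qvel": joint speeds; "joint_torque": joint torques, N m; "ee_pos": TCP position; "orientation": TCP orientation; "ft_force": force on the tool from outside, world axes, zero at the start; "moment": the same for the moment, N m; "width": finger opening in mm.
Only numpy, scipy, OpenCV 4.12 (cv2) and the standard library are available. Lean on these libraries where they do the work, as an engineer would, in place of code of your own. Each camera call takes 0.05 s, during which the arm holds its last target.

### The job

The blue barrel tumbler on the jeweller's bench rattles, because one of its four feet (the one whose lock lever is swung open) hangs a few millimetres clear of its wear plate on the bench. Screw that foot down by its orange wing grip, clockwise from above, until its rubber sole just takes a light bearing on the plate, without jacking the machine up on it. Then swing its lock lever clockwise fully home, let go, and leave the other things on the bench where they are.

Things in the scene. Friction and masses are not known exactly. Their poses are not given: they have to be found in the camera images.
- wing (a point): Centre of the raised foot's orange wing grip, on the spindle's upright axis: a bar 54 mm long, 13 mm thick, 40 mm high (14 mm above this point and 26 mm below it; the point lies 126 to 129 mm above the bench at the start). x axis along the bar, y across it. Clockwise from above screws the foot down: 12 mm a turn (1.9 mm a radian), and the wing sinks with it; it stays where it is left. Under the bar is a 24 mm round collar.
- foot: The raised foot's rubber sole on the same spindle, 48 mm across: turns and sinks with the wing. Origin: centre of its underside. It hangs 1 to 8 mm (0.6 to 4.1 rad of turning) over a 64 mm round wear plate that stands 3 to 7 mm proud of the bench. Turning free takes 0.05 N m. Once it bears, each radian adds about 15 N and 0.3 N m. A light bearing is a few newtons; over 12 N the machine is jacked up.
- lock_lever (a joint): Lock lever of the raised foot, rad: 0 is fully open; it grows as the lever swings clockwise from above about the spindle's axis, up to its stop, fully home, at 1.25. Starts at 0 to 0.25. It stays where it is left; moving it takes about 1.5 N at the ball.
- lever_ball (a point): Centre of the black ball (20 mm) at the lock lever's end: 78 mm from the spindle's axis, 86 mm above the bench, lower than the wing. x axis points outwards along the lever, z up. The lever, 10 mm thick, drops 10 mm inwards to a 36 mm nut on the blue boss, whose top is 68 mm above the bench.
- tumbler: The rotary barrel tumbler; it does not move. Origin on the bench under its middle, y along its barrel. Blue base 170 x 240 mm, 70 mm high, with feet at (+-75, +-175) mm. The raised foot is at (+75, +175); the other three look alike but are down and locked: leave them. The black barrel (96 mm across, top 193 mm high) lies at y -101 to +35 mm, a switch box 98 mm high at (-40, +85).
- ring: Bystander: a brass ring, 24 mm across and 6 mm high, flat on the bench near the raised foot. Origin at the centre of its underside.
- barrel_lid: Bystander: the tumbler's spare aluminium barrel lid, 72 mm across, 22 mm high with its knob, on the bench beside the raised foot. Origin at the centre of its underside.
- tin: Bystander: turquoise open tin, 72 mm across, 30 mm high. Origin at the centre of its underside.
- jar: Bystander: amber glass jar with a brass cap, 40 mm across, 55 mm high. Origin at the centre of its underside.
- hammer: Bystander: a small hammer, 220 mm long, lying on the bench; x axis along its handle towards the head.
- bur_block: Bystander: wooden block 70 x 50 x 28 mm with upright burs, 64 mm high in all. Origin at the centre of its underside.
- parts_tray: Bystander: white plastic parts tray, 110 x 80 x 30 mm. Origin at the centre of its underside.

How it is judged (in metres and radians):
On the way:
1. with its lock lever still open, the raised foot is screwed down until its sole bears lightly on its plate (1 to 8 N) (contact force between foot and anything else between 1 and 8 N and value of joint lock_lever below 0.6 rad), for 0.4 s.
At the end, for the whole second after the job is handed in: The raised foot's sole bears on its plate with 1 to 8 N and is at rest, its lock lever is swung past 1.05 rad (stop at 1.25) and at rest, and the seven loose bystanders lie within 20 mm of where they were (contact force between foot and anything else between 1 and 8 N and value of joint lock_lever above 1.05 rad and velocity of joint lock_lever below 0.05 rad/s and linear speed of foot below 0.005 m/s and not (distance of ring from where it was at the start of the episode above 0.02 m) and not (distance of barrel_lid from where it was at the start of the episode above 0.02 m) and not (distance of tin from where it was at the start of the episode above 0.02 m) and not (distance of jar from where it was at the start of the episode above 0.02 m) and not (distance of hammer from where it was at the start of the episode above 0.02 m) and not (distance of bur_block from where it was at the start of the episode above 0.02 m) and not (distance of parts_tray from where it was at the start of the episode above 0.02 m)); the robot touches nothing.
It fails at once if the machine is jacked up: the sole bears on its plate with more than 12 N (contact force between foot and anything else above 12 N).
It fails at once if a bystander is pushed more than 20 mm from its place (distance of any of ring, barrel_lid, tin, jar, hammer, bur_block, parts_tray from where it was at the start of the episode above 0.02 m).
It also fails if it takes over 67 s, if anything falls off the work surface, if the arm or the gripper's body presses on something with over 40 N, if the wrist force passes 120 N, or if a joint passes its speed limit or range.

## Working session

There is one attempt and no reset: what is moved stays moved. The work goes in short steps, Python scripts to look and compute and a shell command to move; the robot and the scene stay as the last step left them, time stands still between calls to the robot, and variables do not carry over. Pictures are saved under pics/ and viewed, and the job is handed in when it is done.

```bash
ls; mkdir -p pics
cat > h.py <<'E'
import numpy as np, cv2
from scipy.spatial.transform import Rotation as R
from workcell import ctrl, viewer, recognise
def Ttool(o):
    T=np.eye(4); T[:3,:3]=R.from_rotvec(o["orientation"]).as_matrix(); T[:3,3]=o["ee_pos"]; return T
def shot(name):
    o=ctrl.get_obs(); im=viewer.get_image(name)
    if name=="wrist": T=Ttool(o)@np.array(im["T_tool_cam"])
    else: T=np.linalg.inv(np.array(im["extrinsics"]))
    im["Twc"]=T; return im
def ray(im,px):
    f=im["image"].shape[0]/2/np.tan(np.radians(im["vfov"])/2)
    d=(np.array(px,float)-[im["cx"],im["cy"]])/f
    s=d.copy()
    for _ in range(30): s=d/(1+im["k1"]*(s@s))
    v=np.array([s[0],-s[1],-1.0]); return im["Twc"][:3,3], im["Twc"][:3,:3]@v
def atz(im,px,z):
    o,d=ray(im,px); return o+d*(z-o[2])/d[2]
def depthpt(im,px):
    o,d=ray(im,px); r=im["range_z"][int(round(px[1])),int(round(px[0]))]; return o+d*r
def proj(im,p):
    f=im["image"].shape[0]/2/np.tan(np.radians(im["vfov"])/2)
    q=np.linalg.inv(im["Twc"])@np.append(p,1); s=np.array([q[0],-q[1]])/-q[2]
    return s*(1+im["k1"]*(s@s))*f+[im["cx"],im["cy"]]
def save(im,fn,box=None,sc=1):
    a=im["image"][:,:,::-1]
    if box: a=a[box[1]:box[3],box[0]:box[2]]
    if sc!=1: a=cv2.resize(a,None,fx=sc,fy=sc,interpolation=cv2.INTER_CUBIC)
    cv2.imwrite("pics/"+fn,a)
def rec(im,n):
    return [(round(r["p"],2),np.round(np.array(r["xy"])*[560,420],1)) for r in recognise(im,n)]
E
python3 - <<'E'
from h import *
print(ctrl.get_obs())
for n in("scene","top"):
    im=shot(n); save(im,n+"0.png")
    print(n,im["Twc"][:3,3],im["vfov"],im["k1"])
    for k in("wing","foot","lever_ball","tumbler","ring","barrel_lid","tin","jar","hammer","bur_block","parts_tray"):
        r=rec(im,k); print(k,r[:3],[np.round(depthpt(im,x[1])) for x in r[:2]])
E
```

```text
pics
{'t': 0.0, 'qpos': array([-1.21401653e+00,  4.23842732e-01,  1.63070658e+00, -9.73186788e-06,
        1.08859137e+00, -1.89894954e-02]), 'qvel': array([ 1.35900533e-03,  4.26290055e-04,  9.33374380e-04,  1.65905315e-03,
       -7.51352771e-05, -6.32909995e-04]), 'joint_torque': array([ 1.49477262e-03, -5.44621038e+01, -2.73666179e+01,  6.44217012e-02,
        2.26643309e-02, -6.40022631e-05]), 'ee_pos': array([ 229.29695327, -581.11202608,  403.89378603]), 'orientation': array([-3.08480639e+00, -5.86512612e-01,  4.21881467e-04]), 'ft_force': array([0.46334785, 0.62174983, 0.11117389]), 'moment': array([-0.05363582, -0.03650313, -0.01761517]), 'width': 87.84562982066308}
scene [1023.72132053  628.76710833  900.42163115] 53.82321772261655 -0.04790370518325527
wing [(0.95, array([294.6, 214.1])), (0.5, array([272. , 177.2]))] [array([548.,  99., 113.]), array([507., -46., 114.])]
foot [] []
lever_ball [(0.45, array([299.7, 224.5]))] [array([535., 107.,  69.])]
tumbler [(0.9, array([272.4, 179. ])), (0.25, array([296.8, 223.3]))] [array([508., -43., 109.]), array([546., 107.,  83.])
[... 741 characters left out ...]
y([181.1, 224.7]))] [array([542.,  86., 139.]), array([500., 347.,   6.])]
lever_ball [] []
tumbler [(0.9, array([335.5, 233.1])), (0.69, array([264.4, 207.9])), (0.68, array([246.4, 203.3]))] [array([476., -96., 190.]), array([543.,  90., 140.])]
ring [] []
barrel_lid [(0.97, array([243.5, 241. ])), (0.29, array([208.5, 141.9])), (0.22, array([172.8, 265.7]))] [array([452., 156.,  21.]), array([748., 264.,  30.])]
tin [(0.84, array([181.3, 224.8]))] [array([500., 346.,   6.])]
jar [(0.51, array([174.4, 265.2]))] [array([382., 351.,  57.])]
hammer [(0.56, array([158.9, 163.4]))] [array([684., 413.,  24.])]
bur_block [(0.72, array([208.8, 141.5]))] [array([751., 264.,  24.])]
parts_tray [] []
```

Run:
```python
from h import *
im=shot("scene"); save(im,"s1.png",(200,120,400,270),4)
im=shot("top"); save(im,"t1.png",(180,130,380,280),4)
```

```text
(no output)
```

View pics/s1.png

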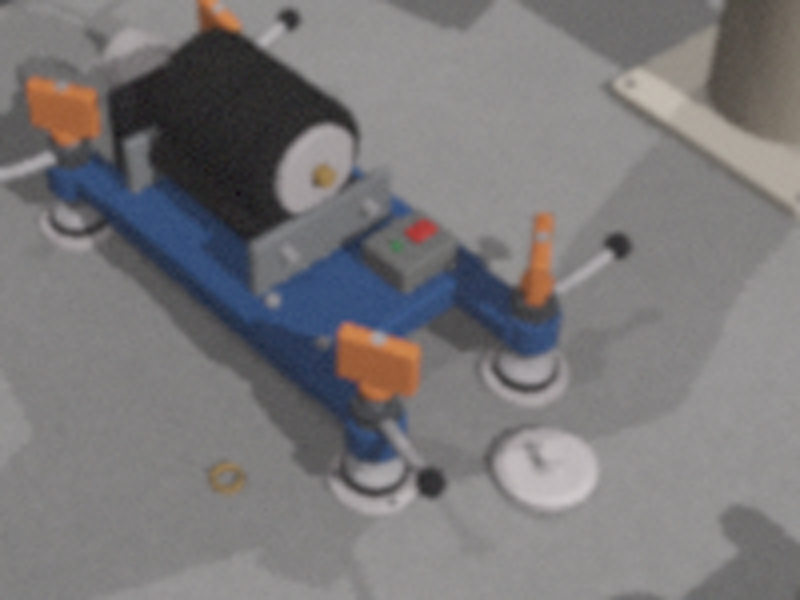

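View pics/t1.png

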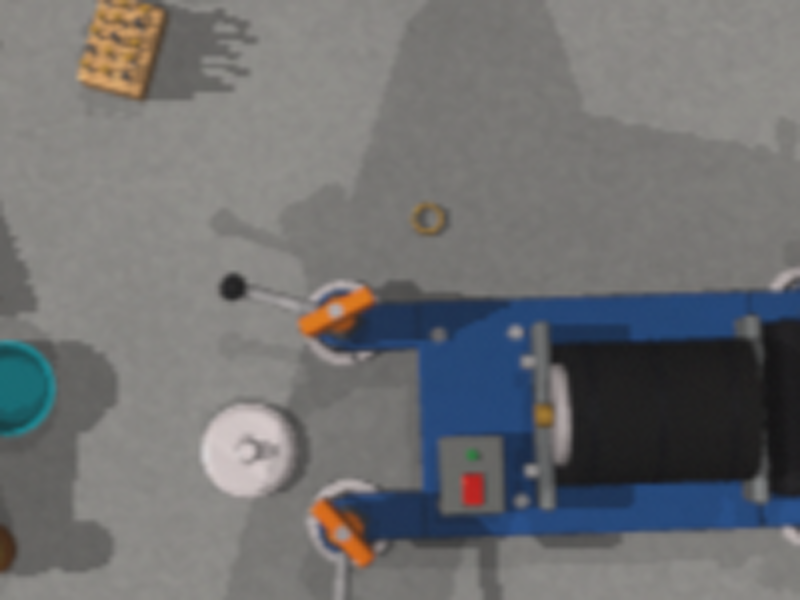

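View pics/scene0.png

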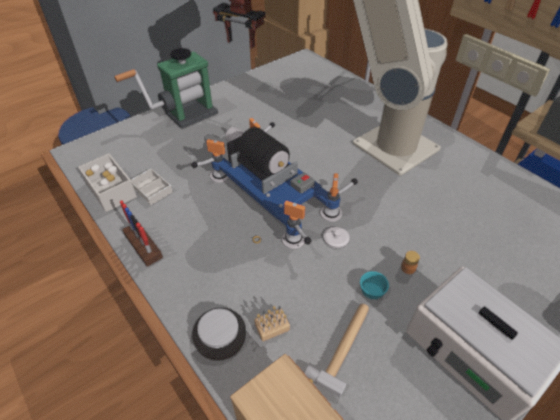

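Run:
```python
from h import *
im=shot("top"); 
P=lambda x,y:(180+(x+.5)/4-.5,130+(y+.5)/4-.5)
c=atz(im,P(337,310.5),141); print("wing",c)
a=atz(im,P(303,324),141);b=atz(im,P(371,297),141);print(a,b,np.degrees(np.arctan2(*(a-b)[[1,0]])),np.linalg.norm(a-b))
l=atz(im,P(232,287),90);print("ball",l,l-c,np.linalg.norm((l-c)[:2]))
print("ring",atz(im,P(428,219),6))
hsv=cv2.cvtColor(im["image"],cv2.COLOR_RGB2HSV)
m=cv2.inRange(hsv,(5,150,120),(20,255,255)); m[:, :240]=0;m[:,290:]=0;m[:190]=0;m[230:]=0
cn,_=cv2.findContours(m,0,2)
for k in cn:
    if cv2.contourArea(k)>20:
        r=cv2.minAreaRect(k);print(r,atz(im,r[0],141)); bx=cv2.boxPoints(r);print([atz(im,q,141)[:2].round(1) for q in bx])
im=shot("scene")
Q=lambda x,y:(200+(x+.5)/4-.5,120+(y+.5)/4-.5)
print("ball scene",atz(im,Q(431,482),86),"bar top mid", atz(im,Q(380,340),141.5),"ring",atz(im,Q(227,478),4))
```

```text
wing [544.91433273  90.98716302 141.        ]
[535.67601844 113.90272463 141.        ] [554.15953552  68.05408996 141.        ] 111.95644098868 49.43417547560624
ball [564.69534759 167.75042933  90.        ] [ 19.78101486  76.76326631 -51.        ] 79.2709757985278
ring [623.89390704  28.5152978    6.        ]
((263.9615173339844, 208.19227600097656), (7.488452911376953, 19.137157440185547), 56.3099365234375) [542.36227699  90.73443878 141.        ]
[array([536.3, 117.8]), array([565.3,  75. ]), array([548.4,  63.6]), array([519.5, 106.5])]
ball scene [564.0860662  168.50679893  86.        ] bar top mid [544.47354933  94.19676562 141.5       ] ring [624.78485992  30.45083031   4.        ]
```

Run:
```python
from h import *
im=shot("top"); save(im,"t2.png")
im=shot("wrist"); save(im,"w0.png")
print(np.array(im["T_tool_cam"]).round(2))
```

```text
[[-0.    0.97  0.24 65.51]
 [ 1.    0.   -0.    0.32]
 [-0.    0.24 -0.97 20.33]
 [ 0.    0.    0.    1.  ]]
```

View pics/t2.png

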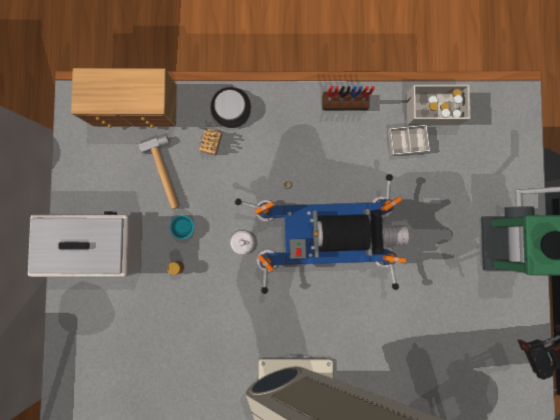

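View pics/w0.png

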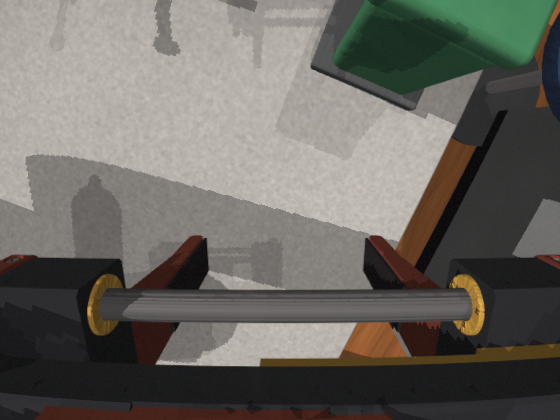

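```bash
python3 -m handwheel '[{"tx":0.045,"ty":-0.0425,"tz":-0.004},{"tx":0.045,"ty":-0.0425,"tz":-0.004},{"tx":0.045,"ty":-0.0425,"tz":-0.004},{"tx":0.045,"ty":-0.0425,"tz":-0.004},{"tx":0.045,"ty":-0.0425,"tz":-0.004},{"tx":0.045,"ty":-0.0425,"tz":-0.004},{"tx":0.045,"ty":-0.0425},{"tx":0.045,"ty":-0.0425}]'
```

```text
$[0]: bad value
```

```bash
python3 -m handwheel '[{"tx":0.045,"ty":-0.0425},{"tx":0.045,"ty":-0.0425},{"tx":0.045,"ty":-0.0425},{"tx":0.045,"ty":-0.0425},{"rz":-10.5},{"rz":-10.5},{"rz":-10.5},{"rz":-10.5}]'
```

```text
$[0]: bad value
```

```bash
python3 -m handwheel '[{"rz":-10.5},{"rz":-10.5},{"rz":-10.5},{"rz":-10.5},{"rz":-6.4},{}]'
python3 - <<'E'
from h import *
im=shot("wrist"); save(im,"w1.png")
o=ctrl.get_obs();print(o["qpos"],o["ee_pos"],o["orientation"],o["ft_force"],o["moment"])
print(Ttool(o)[:3,:3].round(3))
for k in("wing","foot","lever_ball","ring"):
        r=rec(im,k); print(k,r[:3],[np.round(depthpt(im,x[1])) for x in r[:2]])
E
```

```text
[-1.21399337e+00  4.23120736e-01  1.62991283e+00  2.39699089e-06
  1.08858911e+00 -1.90245754e-02] [ 229.4054837  -581.35782839  404.65705291] [-3.08625927e+00 -5.86872973e-01  4.63999824e-06] [-0.30399345  0.3280617  -0.2219061 ] [-0.02574249  0.02280017 -0.01530155]
[[ 0.93   0.367 -0.   ]
 [ 0.367 -0.93   0.   ]
 [ 0.    -0.    -1.   ]]
wing [] []
foot [] []
lever_ball [] []
ring [] []$[0]: bad value
```

View pics/w1.png

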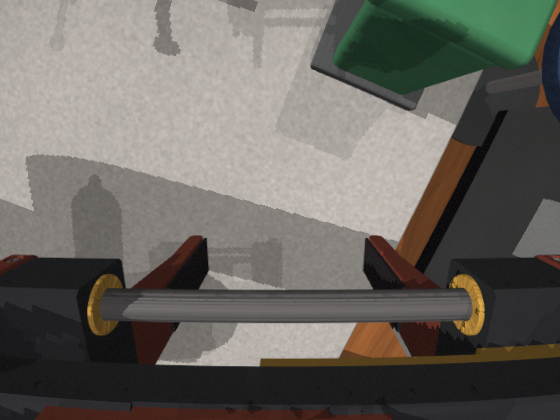

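The calls were refused; every row seems to need all seven fields.

```bash
python3 -m handwheel '[{"gripper":0,"tx":0.045,"ty":-0.0425,"tz":-0.004,"rx":0,"ry":0,"rz":0},{"gripper":0,"tx":0.045,"ty":-0.0425,"tz":-0.004,"rx":0,"ry":0,"rz":0},{"gripper":0,"tx":0.045,"ty":-0.0425,"tz":-0.004,"rx":0,"ry":0,"rz":0},{"gripper":0,"tx":0.045,"ty":-0.0425,"tz":-0.004,"rx":0,"ry":0,"rz":0},{"gripper":0,"tx":0.045,"ty":-0.0425,"tz":-0.004,"rx":0,"ry":0,"rz":0},{"gripper":0,"tx":0.045,"ty":-0.0425,"tz":-0.004,"rx":0,"ry":0,"rz":0},{"gripper":0,"tx":0.045,"ty":-0.0425,"tz":0,"rx":0,"ry":0,"rz":0},{"gripper":0,"tx":0.045,"ty":-0.0425,"tz":0,"rx":0,"ry":0,"rz":0}]'
```

```text
t: 2.75
ee_pos: [440.1, -131.1, 429.2]
orientation: [3.086, 0.586, 0.002]
ft_force: [0.9, 0.2, -0.3]
width: 87.8
```

```bash
python3 -m handwheel '[{"gripper":0,"tx":0.045,"ty":-0.0425,"tz":0,"rx":0,"ry":0,"rz":0},{"gripper":0,"tx":0.045,"ty":-0.0425,"tz":0,"rx":0,"ry":0,"rz":0},{"gripper":0,"tx":0.045,"ty":-0.0425,"tz":0,"rx":0,"ry":0,"rz":0},{"gripper":0,"tx":0.045,"ty":-0.0425,"tz":0,"rx":0,"ry":0,"rz":0},{"gripper":0,"tx":0,"ty":0,"tz":0,"rx":0,"ry":0,"rz":-10.5},{"gripper":0,"tx":0,"ty":0,"tz":0,"rx":0,"ry":0,"rz":-10.5},{"gripper":0,"tx":0,"ty":0,"tz":0,"rx":0,"ry":0,"rz":-10.5},{"gripper":0,"tx":0,"ty":0,"tz":0,"rx":0,"ry":0,"rz":-10.5}]'; python3 -m handwheel '[{"gripper":0,"tx":0,"ty":0,"tz":0,"rx":0,"ry":0,"rz":-10.5},{"gripper":0,"tx":0,"ty":0,"tz":0,"rx":0,"ry":0,"rz":-10.5},{"gripper":0,"tx":0,"ty":0,"tz":0,"rx":0,"ry":0,"rz":-10.5},{"gripper":0,"tx":0,"ty":0,"tz":0,"rx":0,"ry":0,"rz":-10.5},{"gripper":0,"tx":0,"ty":0,"tz":0,"rx":0,"ry":0,"rz":-6.4},{"gripper":0,"tx":0,"ty":0,"tz":0,"rx":0,"ry":0,"rz":0}]'
python3 - <<'E'
from h import *
im=shot("wrist"); save(im,"w2.png")
o=ctrl.get_obs();print(o["t"],o["qpos"],o["ee_pos"],o["orientation"],o["ft_force"],o["moment"])
print(Ttool(o)[:3,:3].round(3))
for k in("wing","foot","lever_ball"):
        r=rec(im,k); print(k,r[:3],[np.round(depthpt(im,x[1])) for x in r[:2]])
print(proj(im,[544.5,91.5,141]))
E
```

```text
t: 3.75
ee_pos: [544.5, 91.4, 428.7]
orientation: [-2.666, -1.662, -0.0]
ft_force: [0.7, -0.3, -0.2]
width: 87.9
t: 4.5
ee_pos: [544.5, 91.2, 428.7]
orientation: [1.76, 2.603, 0.0]
ft_force: [-0.8, 0.6, -0.9]
width: 87.9
4.55 [ 1.44477809e-01  2.88299222e-01  1.77073244e+00 -2.57177656e-06
  1.08250877e+00 -2.35988381e-01] [544.53643504  91.25044177 428.72001215] [1.76129556e+00 2.60138239e+00 5.26574726e-05] [ 0.66174657  0.09946917 -0.45825025] [-0.00943067 -0.12357565  0.04280095]
[[-0.371  0.928  0.   ]
 [ 0.928  0.371  0.   ]
 [-0.     0.    -1.   ]]
wing [] []
foot [] []
lever_ball [(0.57, array([314.9, 156.8])), (0.21, array([233.3, 100.2]))] [array([557., 141.,  84.]), array([448., 165.,  22.])]
[285.61972141 208.44060925]
```

View pics/w2.png

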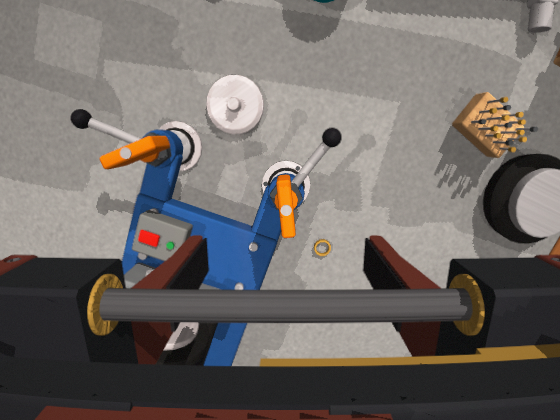

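Run:
```python
from h import *
im=shot("wrist"); save(im,"w3.png",(240,110,380,250),5)
```

```text
(no output)
```

View pics/w3.png

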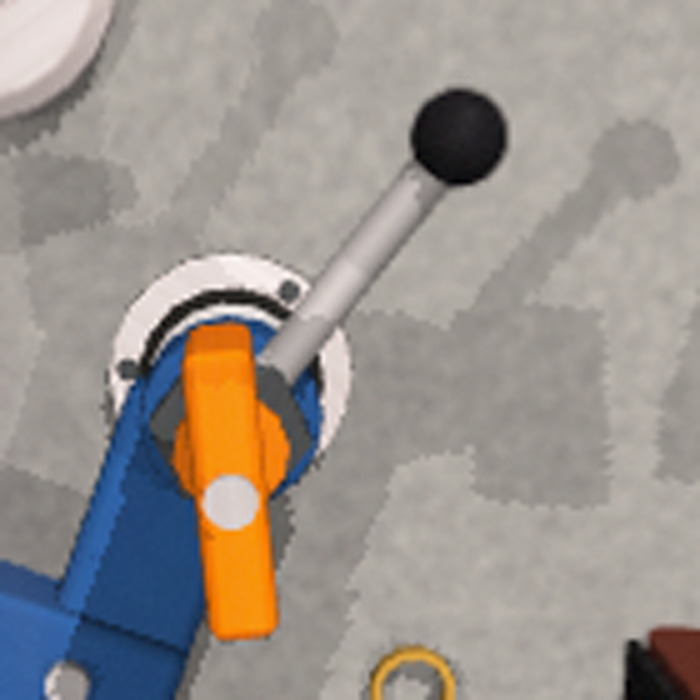

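Run:
```python
from h import *
im=shot("wrist")
P=lambda x,y:(240+(x+.5)/5-.5,110+(y+.5)/5-.5)
print("cap",atz(im,P(231,502),142),depthpt(im,P(231,502)))
a=atz(im,P(219.5,362),141);b=atz(im,P(244,634),141);print(a,b,(a+b)/2,np.linalg.norm(a-b),np.degrees(np.arctan2(*(a-b)[[1,0]])))
w=(a+b)/2
l=atz(im,P(459,138),86);d=(l-w)[:2];print("ball",l,np.linalg.norm(d),np.degrees(np.arctan2(d[1],d[0])))
print(depthpt(im,P(240,580)),depthpt(im,P(225,420)))
```

```text
cap [545.12413226  90.45626692 142.        ] [545.06093035  90.61044718 142.66859962]
[534.01034065 112.79709088 141.        ] [556.62596106  68.13382538 141.        ] [545.31815086  90.46545813 141.        ] 50.062696410009586 116.85575766475895
ball [565.08806685 165.710395    86.        ] 77.79877957387531 75.27878867346196
[552.10235049  77.41586043 141.13089871] [538.74386135 103.53825493 140.59193358]
```

```bash
python3 -m handwheel '[{"gripper":0,"tx":-0.0009,"ty":0.0003,"tz":0,"rx":0,"ry":0,"rz":-4.7},{"gripper":0,"tx":0,"ty":0,"tz":0.045,"rx":0,"ry":0,"rz":0},{"gripper":0,"tx":0,"ty":0,"tz":0.045,"rx":0,"ry":0,"rz":0},{"gripper":0,"tx":0,"ty":0,"tz":0.0357,"rx":0,"ry":0,"rz":0},{"gripper":0,"tx":0,"ty":0,"tz":0.011,"rx":0,"ry":0,"rz":0},{"gripper":0,"tx":0,"ty":0,"tz":0,"rx":0,"ry":0,"rz":0}]'
python3 - <<'E'
from h import *
im=shot("wrist"); save(im,"w4.png")
ms=[]
for i in range(6):
    o=ctrl.get_obs(); ms.append(np.r_[o["ft_force"],o["moment"]]); viewer.get_image("wrist")
ms=np.array(ms);print(ms.mean(0).round(3),ms.std(0).round(3));print(o["t"],o["ee_pos"],Ttool(o)[:3,1],o["qpos"][5])
E
```

```text
t: 5.55
ee_pos: [545.3, 90.5, 292.0]
orientation: [-1.65, -2.673, 0.001]
ft_force: [0.5, -0.1, -0.4]
width: 87.7
[ 0.07  -0.001  0.031  0.004 -0.109  0.005] [0.411 0.685 0.468 0.034 0.022 0.02 ]
5.85 [545.53452433  90.57474176 293.17944754] [0.8939285  0.44820472 0.00208757] -0.3217551929627401
```

View pics/w4.png

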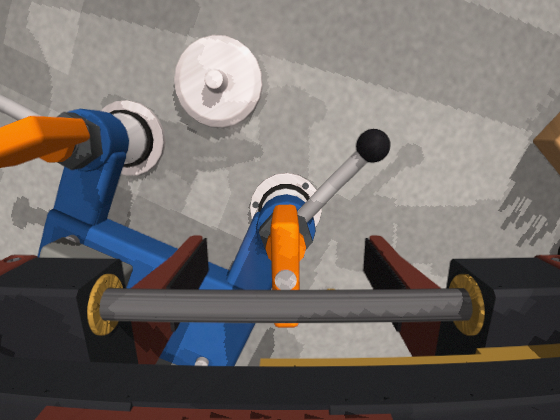

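```bash
cat > m.py <<'E'
from h import *
import sys
ms=[]
for i in range(int(sys.argv[1]) if len(sys.argv)>1 else 5):
    o=ctrl.get_obs(); ms.append(np.r_[o["ft_force"],o["moment"]]); viewer.get_image("wrist")
ms=np.array(ms);print(ms.mean(0).round(3));T=Ttool(o);print(round(o["t"],2),o["ee_pos"].round(1),"yaw",np.degrees(np.arctan2(T[1,0],T[0,0])).round(2),"q6",o["qpos"][5].round(3),"w",round(o["width"],1))
E
python3 -m handwheel '[{"gripper":1,"tx":0,"ty":0,"tz":0,"rx":0,"ry":0,"rz":0},{"gripper":1,"tx":0,"ty":0,"tz":0,"rx":0,"ry":0,"rz":0},{"gripper":1,"tx":0,"ty":0,"tz":0,"rx":0,"ry":0,"rz":0},{"gripper":1,"tx":0,"ty":0,"tz":0,"rx":0,"ry":0,"rz":0},{"gripper":1,"tx":0,"ty":0,"tz":0,"rx":0,"ry":0,"rz":0},{"gripper":1,"tx":0,"ty":0,"tz":0,"rx":0,"ry":0,"rz":0}]'; python3 m.py
```

```text
t: 6.65
ee_pos: [545.1, 90.5, 291.9]
orientation: [-1.65, -2.673, 0.0]
ft_force: [-0.4, -0.5, 0.1]
width: 31.2
[-0.249 -0.306 -0.14  -0.027 -0.112  0.021]
6.85 [545.2  90.5 292. ] yaw 116.63 q6 -0.322 w 15.4
```

```bash
python3 -m handwheel '[{"gripper":1,"tx":0,"ty":0,"tz":0,"rx":0,"ry":0,"rz":0},{"gripper":1,"tx":0,"ty":0,"tz":0,"rx":0,"ry":0,"rz":0}]'; python3 m.py 4; python3 -m handwheel '[{"gripper":1,"tx":0,"ty":0,"tz":0.000167,"rx":0,"ry":0,"rz":5},{"gripper":1,"tx":0,"ty":0,"tz":0.000167,"rx":0,"ry":0,"rz":5},{"gripper":1,"tx":0,"ty":0,"tz":0.000167,"rx":0,"ry":0,"rz":5},{"gripper":1,"tx":0,"ty":0,"tz":0.000167,"rx":0,"ry":0,"rz":5}]'; python3 m.py 4
```

```text
t: 7.15
ee_pos: [545.1, 90.5, 291.9]
orientation: [-1.65, -2.673, 0.0]
ft_force: [-0.9, 0.4, 0.7]
width: 12.9
[-0.045  0.12  -0.24  -0.035 -0.122  0.01 ]
7.3 [545.1  90.5 292. ] yaw 116.63 q6 -0.322 w 12.7
t: 7.85
ee_pos: [545.1, 90.5, 291.3]
orientation: [-2.092, -2.343, 0.0]
ft_force: [-0.5, 0.0, -0.2]
width: 12.7
[-0.474 -0.208 -0.181 -0.096 -0.024 -0.032]
8.0 [545.1  90.5 291.3] yaw 96.71 q6 0.026 w 13.3
```

```bash
python3 -m handwheel '[{"gripper":1,"tx":0,"ty":0,"tz":0.000167,"rx":0,"ry":0,"rz":5},{"gripper":1,"tx":0,"ty":0,"tz":0.000167,"rx":0,"ry":0,"rz":5}]'
python3 - <<'E'
from h import *
m=[]
for i in range(6):
    o=ctrl.get_obs(); m.append(o["moment"][2]); im=viewer.get_image("wrist")
print(np.round(m,3)); im["Twc"]=Ttool(o)@np.array(im["T_tool_cam"]); save(im,"w5.png")
im=shot("scene"); save(im,"s5.png",(240,150,360,260),6)
E
```

```text
t: 8.3
ee_pos: [545.0, 90.5, 290.9]
orientation: [-2.287, -2.154, 0.001]
ft_force: [-1.1, -0.7, -0.2]
width: 13.2
[ 0.066 -0.036 -0.065 -0.102 -0.022 -0.042]
```

View pics/w5.png

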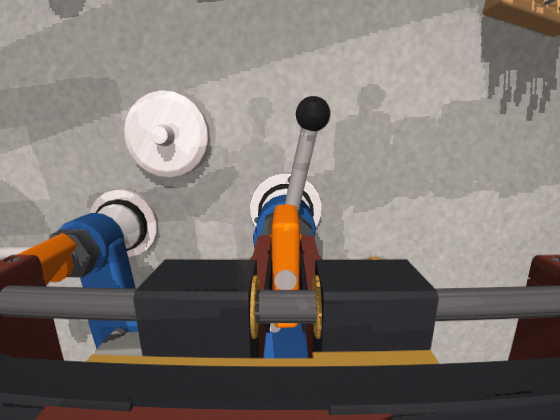

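View pics/s5.png

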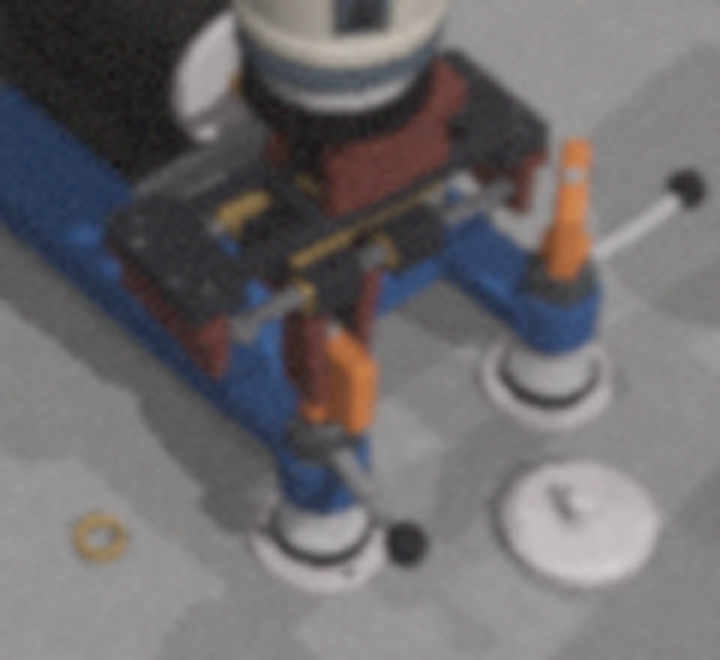

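```bash
cat > q.py <<'E'
from workcell import ctrl
o=ctrl.get_obs(); print("Mz",round(o["moment"][2],3),"Fz",round(o["ft_force"][2],2),"q6",round(o["qpos"][5],3),"t",round(o["t"],2))
E
for k in 1; do python3 -m handwheel '[{"gripper":1,"tx":0,"ty":0,"tz":0.000167,"rx":0,"ry":0,"rz":5},{"gripper":1,"tx":0,"ty":0,"tz":0.000167,"rx":0,"ry":0,"rz":5}]' >/dev/null; python3 q.py; done
python3 -m handwheel '[{"gripper":1,"tx":0,"ty":0,"tz":0.000167,"rx":0,"ry":0,"rz":5}]'>/dev/null; python3 q.py
python3 -m handwheel '[{"gripper":1,"tx":0,"ty":0,"tz":0.000167,"rx":0,"ry":0,"rz":5}]'>/dev/null; python3 q.py
python3 -m handwheel '[{"gripper":1,"tx":0,"ty":0,"tz":0.000167,"rx":0,"ry":0,"rz":5}]'>/dev/null; python3 q.py
python3 -m handwheel '[{"gripper":1,"tx":0,"ty":0,"tz":0.000167,"rx":0,"ry":0,"rz":5}]'>/dev/null; python3 q.py
```

```text
Mz 0.02 Fz 1.09 q6 0.378 t 8.9
Mz 0.048 Fz 1.9 q6 0.465 t 9.03
Mz 0.1 Fz 2.52 q6 0.553 t 9.15
Mz 0.023 Fz 1.05 q6 0.64 t 9.28
Mz 0.051 Fz 2.14 q6 0.727 t 9.4
```

```bash
python3 -m handwheel '[{"gripper":1,"tx":0,"ty":0,"tz":0.000167,"rx":0,"ry":0,"rz":5}]'>/dev/null; python3 q.py
python3 -m handwheel '[{"gripper":1,"tx":0,"ty":0,"tz":0.000167,"rx":0,"ry":0,"rz":5}]'>/dev/null; python3 q.py
python3 -m handwheel '[{"gripper":1,"tx":0,"ty":0,"tz":0.000167,"rx":0,"ry":0,"rz":5}]'>/dev/null; python3 q.py
python3 -m handwheel '[{"gripper":1,"tx":0,"ty":0,"tz":0.000167,"rx":0,"ry":0,"rz":5}]'>/dev/null; python3 q.py
python3 m.py 4
```

```text
Mz 0.004 Fz 1.77 q6 0.814 t 9.53
Mz 0.004 Fz 1.47 q6 0.902 t 9.65
Mz 0.045 Fz 1.8 q6 0.989 t 9.78
Mz -0.019 Fz 2.07 q6 1.076 t 9.9
[-3.417  0.517  2.001  0.118  0.582 -0.053]
10.05 [544.8  90.6 289.3] yaw 36.74 q6 1.072 w 12.9
```

```bash
python3 -m handwheel '[{"gripper":1,"tx":0,"ty":0,"tz":0.000167,"rx":0,"ry":0,"rz":5}]'>/dev/null; python3 q.py
python3 -m handwheel '[{"gripper":1,"tx":0,"ty":0,"tz":0.000167,"rx":0,"ry":0,"rz":5}]'>/dev/null; python3 q.py
python3 -m handwheel '[{"gripper":1,"tx":0,"ty":0,"tz":0.000167,"rx":0,"ry":0,"rz":5}]'>/dev/null; python3 q.py
python3 -m handwheel '[{"gripper":1,"tx":0,"ty":0,"tz":0.000167,"rx":0,"ry":0,"rz":5}]'>/dev/null; python3 q.py
python3 m.py 4;python3 - <<'E'
from h import *
im=shot("scene"); save(im,"s6.png",(240,190,360,260),6)
im=shot("wrist"); save(im,"w6.png")
E
```

```text
Mz 0.077 Fz 2.8 q6 1.161 t 10.22
Mz -0.015 Fz 2.74 q6 1.25 t 10.35
Mz 0.059 Fz 3.03 q6 1.337 t 10.47
Mz 0.032 Fz 2.65 q6 1.424 t 10.6
[-4.828  1.863  3.189  0.407  0.841 -0.031]
10.75 [544.8  90.7 288.6] yaw 16.77 q6 1.421 w 12.8
```

View pics/s6.png

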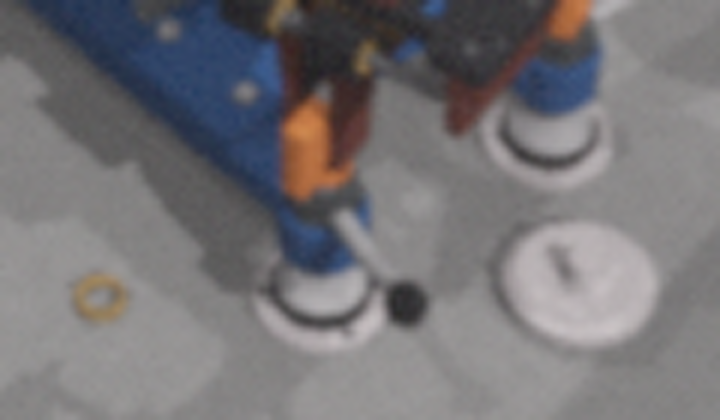

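View pics/w6.png

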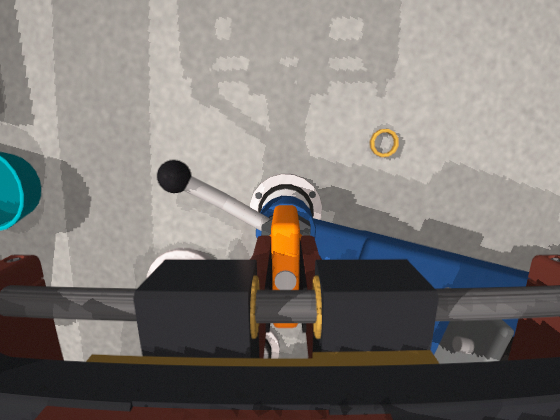

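```bash
python3 -m handwheel '[{"gripper":1,"tx":0,"ty":0,"tz":0.00016,"rx":0,"ry":0,"rz":5}]'>/dev/null; python3 q.py
python3 -m handwheel '[{"gripper":1,"tx":0,"ty":0,"tz":0.00016,"rx":0,"ry":0,"rz":5}]'>/dev/null; python3 q.py
python3 -m handwheel '[{"gripper":1,"tx":0,"ty":0,"tz":0.00016,"rx":0,"ry":0,"rz":5}]'>/dev/null; python3 q.py
python3 -m handwheel '[{"gripper":1,"tx":0,"ty":0,"tz":0.00016,"rx":0,"ry":0,"rz":5}]'>/dev/null; python3 q.py
python3 m.py 5
```

```text
Mz 0.028 Fz 3.38 q6 1.509 t 11.03
Mz 0.045 Fz 3.28 q6 1.598 t 11.15
Mz 0.021 Fz 3.8 q6 1.685 t 11.28
Mz 0.02 Fz 3.18 q6 1.772 t 11.4
[-4.869  2.856  3.397  0.597  0.879 -0.044]
11.6 [544.7  90.8 287.9] yaw -3.21 q6 1.77 w 13.0
```

```bash
python3 -m handwheel '[{"gripper":1,"tx":0,"ty":0,"tz":0.00016,"rx":0,"ry":0,"rz":5}]'>/dev/null; python3 q.py
python3 -m handwheel '[{"gripper":1,"tx":0,"ty":0,"tz":0.00016,"rx":0,"ry":0,"rz":5}]'>/dev/null; python3 q.py
python3 -m handwheel '[{"gripper":1,"tx":0,"ty":0,"tz":0.00016,"rx":0,"ry":0,"rz":5}]'>/dev/null; python3 q.py
python3 -m handwheel '[{"gripper":1,"tx":0,"ty":0,"tz":0.00016,"rx":0,"ry":0,"rz":5}]'>/dev/null; python3 q.py
python3 m.py 4; python3 -m handwheel '[{"gripper":1,"tx":0,"ty":0,"tz":0.00016,"rx":0,"ry":0,"rz":5}]'>/dev/null; python3 q.py
python3 -m handwheel '[{"gripper":1,"tx":0,"ty":0,"tz":0.00016,"rx":0,"ry":0,"rz":5}]'>/dev/null; python3 q.py
python3 -m handwheel '[{"gripper":1,"tx":0,"ty":0,"tz":0.00016,"rx":0,"ry":0,"rz":5}]'>/dev/null; python3 q.py
```

```text
Mz 0.031 Fz 2.76 q6 1.859 t 11.78
Mz 0.055 Fz 2.43 q6 1.947 t 11.9
Mz 0.068 Fz 2.5 q6 2.034 t 12.03
Mz 0.008 Fz 3.3 q6 2.121 t 12.15
[-4.392  3.495  2.747  0.765  0.834 -0.015]
12.3 [544.8  90.9 287.3] yaw -23.23 q6 2.119 w 13.2
Mz 0.099 Fz 2.56 q6 2.208 t 12.47
Mz 0.11 Fz 2.65 q6 2.296 t 12.6
Mz 0.091 Fz 4.2 q6 2.383 t 12.72
```

```bash
python3 m.py 5
python3 - <<'E'
from h import *
im=shot("scene"); save(im,"s7.png",(270,190,350,250),10)
im=shot("wrist"); save(im,"w7.png")
save(im,"w7c.png",(220,150,350,240),6)
E
```

```text
[-4.761  4.106  2.478  0.822  0.804 -0.088]
12.93 [544.8  91.  286.8] yaw -38.22 q6 2.381 w 13.1
```

View pics/s7.png

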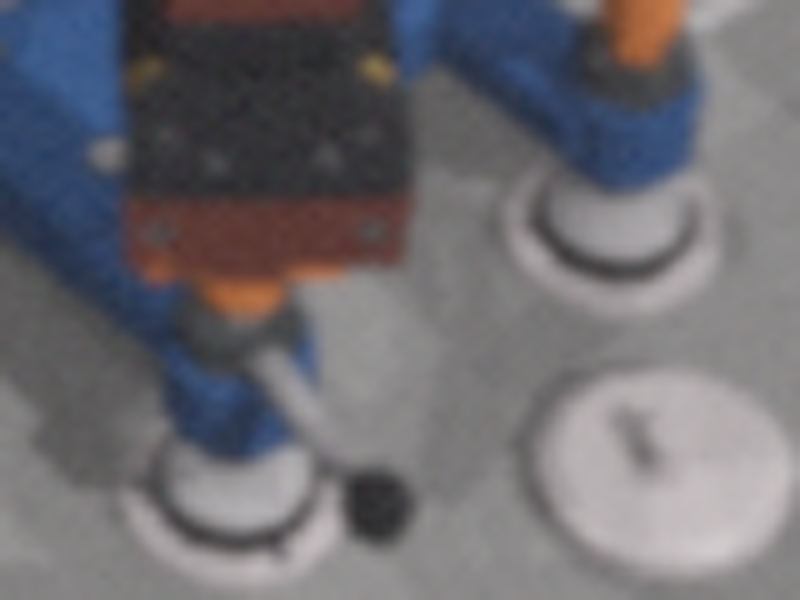

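View pics/w7c.png

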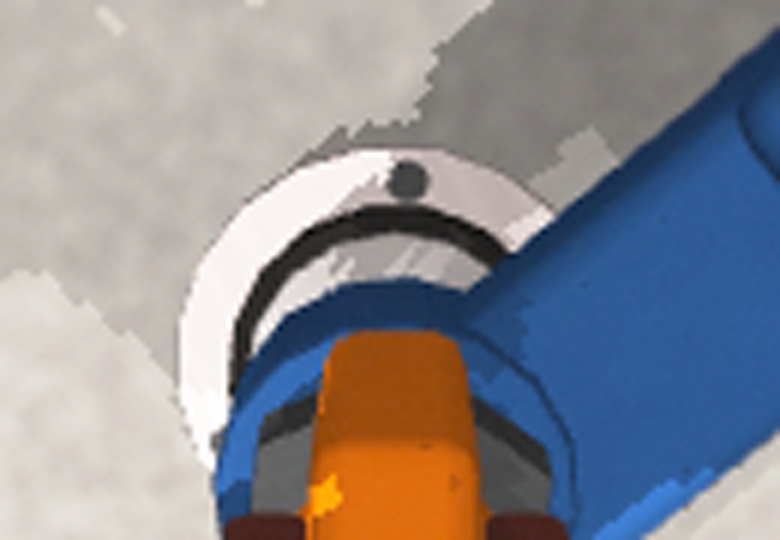

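```bash
python3 -m handwheel '[{"gripper":1,"tx":0,"ty":0,"tz":0.00008,"rx":0,"ry":0,"rz":2.5}]'>/dev/null; python3 q.py
python3 -m handwheel '[{"gripper":1,"tx":0,"ty":0,"tz":0.00008,"rx":0,"ry":0,"rz":2.5}]'>/dev/null; python3 q.py; python3 m.py 6
```

```text
Mz 0.087 Fz 2.77 q6 2.425 t 13.2
Mz 0.084 Fz 1.91 q6 2.469 t 13.32
[-4.412e+00  4.386e+00  2.242e+00  8.850e-01  7.860e-01  2.000e-03]
13.57 [544.8  91.  286.6] yaw -43.22 q6 2.468 w 12.6
```

```bash
python3 -m handwheel '[{"gripper":0,"tx":0,"ty":0,"tz":0,"rx":0,"ry":0,"rz":0},{"gripper":0,"tx":0,"ty":0,"tz":0,"rx":0,"ry":0,"rz":0},{"gripper":0,"tx":0,"ty":0,"tz":0,"rx":0,"ry":0,"rz":0},{"gripper":0,"tx":0,"ty":0,"tz":0,"rx":0,"ry":0,"rz":0}]'; python3 m.py 3
python3 - <<'E'
from h import *
im=shot("wrist"); save(im,"w8.png")
E
```

```text
t: 14.12
ee_pos: [545.3, 90.4, 286.7]
orientation: [-2.919, 1.16, -0.001]
ft_force: [0.4, 0.3, 0.7]
width: 49.2
[ 0.39  -0.054  0.364  0.119 -0.012 -0.014]
14.22 [545.2  90.5 286.7] yaw -43.36 q6 2.471 w 57.3
```

View pics/w8.png

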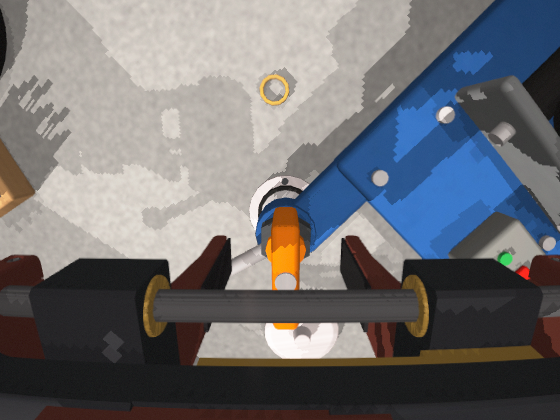

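```bash
python3 -m handwheel '[{"gripper":0,"tx":-0.0005,"ty":0,"tz":0,"rx":0,"ry":0,"rz":0},{"gripper":0,"tx":0,"ty":0,"tz":0,"rx":0,"ry":0,"rz":0},{"gripper":0,"tx":0,"ty":0,"tz":0,"rx":0,"ry":0,"rz":0},{"gripper":0,"tx":0,"ty":0,"tz":0,"rx":0,"ry":0,"rz":-10},{"gripper":0,"tx":0,"ty":0,"tz":0,"rx":0,"ry":0,"rz":-10},{"gripper":0,"tx":0,"ty":0,"tz":0,"rx":0,"ry":0,"rz":-10},{"gripper":0,"tx":0,"ty":0,"tz":0,"rx":0,"ry":0,"rz":-10},{"gripper":0,"tx":0,"ty":0,"tz":0,"rx":0,"ry":0,"rz":-10}]'; python3 -m handwheel '[{"gripper":0,"tx":0,"ty":0,"tz":0,"rx":0,"ry":0,"rz":-10},{"gripper":0,"tx":0,"ty":0,"tz":0,"rx":0,"ry":0,"rz":-10},{"gripper":0,"tx":0,"ty":0,"tz":0,"rx":0,"ry":0,"rz":-10},{"gripper":0,"tx":0,"ty":0,"tz":0,"rx":0,"ry":0,"rz":-10},{"gripper":0,"tx":0,"ty":0,"tz":0,"rx":0,"ry":0,"rz":-10},{"gripper":0,"tx":0,"ty":0,"tz":0,"rx":0,"ry":0,"rz":-10},{"gripper":0,"tx":0,"ty":0,"tz":0,"rx":0,"ry":0,"rz":-10},{"gripper":0,"tx":0,"ty":0,"tz":0,"rx":0,"ry":0,"rz":-10}]';python3 -m handwheel '[{"gripper":0,"tx":0,"ty":0,"tz":0,"rx":0,"ry":0,"rz":-10},{"gripper":0,"tx":0,"ty":0,"tz":0,"rx":0,"ry":0,"rz":-10},{"gripper":0,"tx":0,"ty":0,"tz":0,"rx":0,"ry":0,"rz":-10},{"gripper":0,"tx":0,"ty":0,"tz":0,"rx":0,"ry":0,"rz":-10},{"gripper":0,"tx":0,"ty":0,"tz":0,"rx":0,"ry":0,"rz":-10},{"gripper":0,"tx":0,"ty":0,"tz":0,"rx":0,"ry":0,"rz":0}]'; python3 m.py 3
python3 - <<'E'
from h import *
im=shot("wrist"); save(im,"w9.png")
save(im,"w9c.png",(220,150,350,240),6)
E
```

```text
t: 15.32
ee_pos: [544.8, 90.9, 286.7]
orientation: [3.136, 0.191, -0.0]
ft_force: [-0.4, -0.5, -0.5]
width: 87.9
t: 16.32
ee_pos: [544.8, 90.9, 286.7]
orientation: [-2.28, -2.162, 0.0]
ft_force: [-0.7, -0.6, 0.1]
width: 88.2
t: 17.08
ee_pos: [544.8, 90.9, 286.7]
orientation: [1.163, 2.918, 0.0]
ft_force: [0.6, -0.5, -0.3]
width: 88.0
[ 0.415 -0.207 -0.303 -0.01  -0.104  0.014]
17.18 [544.8  90.9 286.7] yaw 136.42 q6 -0.667 w 88.0
```

View pics/w9.png

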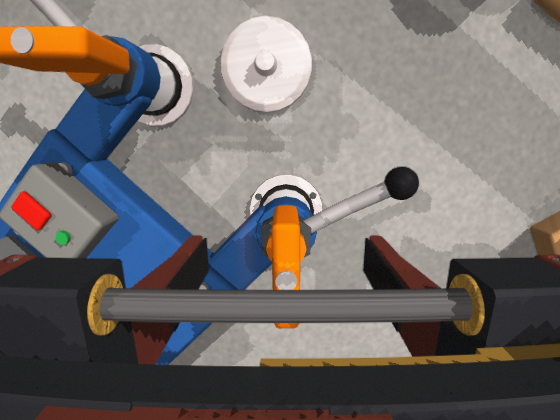

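View pics/w9c.png

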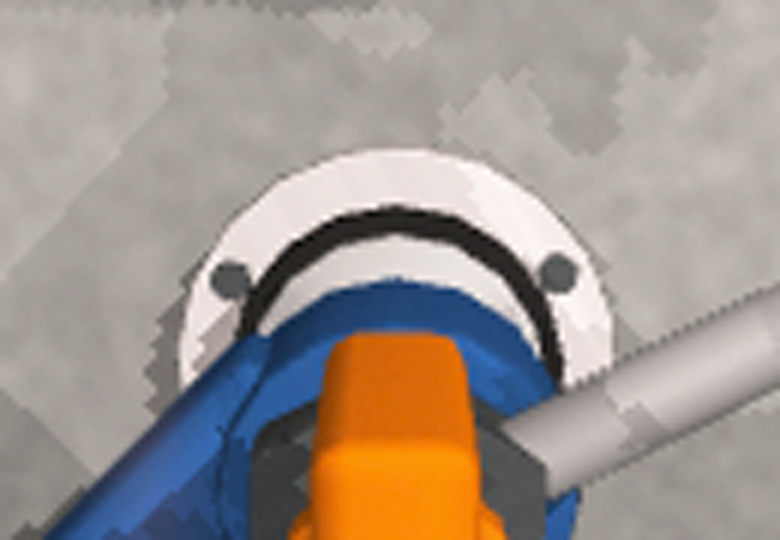

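Run:
```python
from h import *
im=shot("wrist")
f=im["image"].shape[0]/2/np.tan(np.radians(im["vfov"])/2)
# full xyz map
H,W=420,560
Z=np.zeros((H,W,3))
for v in range(60,240):
    for u in range(120,350):
        Z[v,u]=depthpt(im,(u,v))
hsv=cv2.cvtColor(im["image"],cv2.COLOR_RGB2HSV)
print("bench",np.median(Z[100:120,200:215,2]),Z[100:120,200:215,2].std())
# column through foot centre
u=285
for v in range(172,200): print(v,im["image"][v,u],Z[v,u].round(1), np.median(Z[v,u-3:u+4,2]).round(2))
print("other")
for u2 in range(196,150,-1): print(u2,im["image"][92,u2],Z[92,u2].round(1),np.median(Z[89:96,u2,2]).round(2))
```

```text
bench -0.36435349117877536 26.554156258773883
172 [171 165 159] [520.3 113.1   1.9] -0.12
173 [165 161 155] [521.2 112.2  -1.3] -0.9
174 [177 166 161] [521.6 111.9   1.4] 1.43
175 [236 226 224] [522.  111.5   3.7] 5.03
176 [233 223 221] [522.6 111.    4.6] 5.62
177 [235 223 221] [523.  110.6   6.3] 5.4
178 [234 224 221] [523.9 109.8   4. ] 5.14
179 [234 224 222] [524.5 109.2   4.2] 4.69
180 [236 225 222] [525.1 108.6   3.7] 4.72
181 [237 227 223] [525.6 108.1   5.4] 4.89
182 [238 228 226] [526.3 107.5   4.9] 4.87
183 [237 227 225] [526.9 106.9   5. ] 5.39
184 [86 80 76] [527.3 106.5   6.9] 5.81
185 [44 41 39] [527.3 106.5  11.7] 10.1
186 [40 40 37] [527.9 105.9  11.5] 11.57
187 [45 43 40] [528.6 105.3  11.1] 11.94
188 [54 52 50] [529.2 104.7  11.5] 11.57
189 [191 181 180] [529.3 104.6  15. ] 12.89
190 [223 215 213] [530.  104.   14.7] 14.27
191 [223 217 214] [530.4 103.6  16.1] 15.52
192 [223 218 215] [531.  103.   16.2] 15.91
193 [224 218 214] [531.5 102.6  17.1] 15.78
194 [224 219 216] [532.2 101.8  15.8] 16.11
195 [224 218 215] [532.6 101.5  17.8] 16.65
196 [130 142 163] [529.5 10
[... 1435 characters left out ...]
91.1  15.5] 15.84
166 [172 165 162] [410.5  90.7  16.7] 16.76
165 [173 165 162] [410.5  90.4  18.2] 18.03
164 [172 164 162] [410.2  90.   19. ] 18.42
163 [169 163 160] [409.6  89.4  18.8] 18.36
162 [171 163 161] [409.   88.9  18.8] 18.8
161 [169 162 158] [409.   88.6  20.2] 19.52
160 [170 162 160] [408.5  88.   20.3] 20.17
159 [168 160 158] [408.1  87.6  20.8] 19.8
158 [165 157 155] [407.7  87.1  21.2] 21.08
157 [108 109 117] [415.3  91.   43.5] 43.46
156 [36 52 76] [415.3  90.8  44.7] 44.71
155 [14 41 67] [415.   90.4  45.4] 45.4
154 [19 42 69] [415.2  90.3  47.1] 47.08
153 [20 42 68] [415.   89.9  47.9] 47.89
152 [21 41 68] [415.1  89.8  49.7] 49.66
151 [19 38 65] [415.5  89.8  51.9] 49.99
```

```bash
python3 -m handwheel '[{"gripper":1,"tx":0,"ty":0,"tz":0,"rx":0,"ry":0,"rz":0},{"gripper":1,"tx":0,"ty":0,"tz":0,"rx":0,"ry":0,"rz":0},{"gripper":1,"tx":0,"ty":0,"tz":0,"rx":0,"ry":0,"rz":0},{"gripper":1,"tx":0,"ty":0,"tz":0,"rx":0,"ry":0,"rz":0},{"gripper":1,"tx":0,"ty":0,"tz":0,"rx":0,"ry":0,"rz":0},{"gripper":1,"tx":0,"ty":0,"tz":0,"rx":0,"ry":0,"rz":0},{"gripper":1,"tx":0,"ty":0,"tz":0,"rx":0,"ry":0,"rz":0},{"gripper":1,"tx":0,"ty":0,"tz":0,"rx":0,"ry":0,"rz":0}]'; python3 m.py 6
python3 -m handwheel '[{"gripper":1,"tx":0,"ty":0,"tz":-0.0001,"rx":0,"ry":0,"rz":-3}]' >/dev/null; python3 q.py
python3 -m handwheel '[{"gripper":1,"tx":0,"ty":0,"tz":-0.0001,"rx":0,"ry":0,"rz":-3}]' >/dev/null; python3 q.py
python3 -m handwheel '[{"gripper":1,"tx":0,"ty":0,"tz":-0.0001,"rx":0,"ry":0,"rz":-3}]' >/dev/null; python3 q.py
python3 -m handwheel '[{"gripper":1,"tx":0,"ty":0,"tz":-0.0001,"rx":0,"ry":0,"rz":-3}]' >/dev/null; python3 q.py
python3 -m handwheel '[{"gripper":1,"tx":0,"ty":0,"tz":-0.0001,"rx":0,"ry":0,"rz":-3}]' >/dev/null; python3 q.py
python3 -m handwheel '[{"gripper":1,"tx":0,"ty":0,"tz":-0.0001,"rx":0,"ry":0,"rz":-3}]' >/dev/null; python3 q.py
python3 -m handwheel '[{"gripper":1,"tx":0,"ty":0,"tz":-0.0001,"rx":0,"ry":0,"rz":-3}]' >/dev/null; python3 q.py
python3 -m handwheel '[{"gripper":1,"tx":0,"ty":0,"tz":-0.0001,"rx":0,"ry":0,"rz":-3}]' >/dev/null; python3 q.py
python3 m.py 4
```

```text
t: 18.32
ee_pos: [544.9, 90.9, 286.7]
orientation: [1.161, 2.919, 0.0]
ft_force: [2.0, 1.8, -1.7]
width: 13.0
[ 0.749  0.732 -0.786  0.131 -0.214  0.011]
18.57 [544.9  90.9 286.7] yaw 136.63 q6 -0.67 w 12.4
Mz -0.128 Fz -0.42 q6 -0.723 t 18.75
Mz -0.054 Fz -0.38 q6 -0.776 t 18.88
Mz -0.086 Fz -0.64 q6 -0.829 t 19.0
Mz -0.096 Fz -1.16 q6 -0.881 t 19.12
Mz -0.066 Fz -0.34 q6 -0.934 t 19.25
Mz -0.04 Fz -0.93 q6 -0.986 t 19.38
Mz -0.027 Fz -1.86 q6 -1.038 t 19.5
Mz -0.066 Fz -1.99 q6 -1.091 t 19.62
[ 1.227  0.63  -1.239  0.216 -0.301  0.022]
19.77 [544.9  90.9 287.5] yaw 160.58 q6 -1.088 w 13.1
```

```bash
python3 -m handwheel '[{"gripper":1,"tx":0,"ty":0,"tz":0.0001,"rx":0,"ry":0,"rz":3}]' >/dev/null; python3 q.py
python3 -m handwheel '[{"gripper":1,"tx":0,"ty":0,"tz":0.0001,"rx":0,"ry":0,"rz":3}]' >/dev/null; python3 q.py
python3 -m handwheel '[{"gripper":1,"tx":0,"ty":0,"tz":0.0001,"rx":0,"ry":0,"rz":3}]' >/dev/null; python3 q.py
python3 -m handwheel '[{"gripper":1,"tx":0,"ty":0,"tz":0.0001,"rx":0,"ry":0,"rz":3}]' >/dev/null; python3 q.py
python3 -m handwheel '[{"gripper":1,"tx":0,"ty":0,"tz":0.0001,"rx":0,"ry":0,"rz":3}]' >/dev/null; python3 q.py
python3 -m handwheel '[{"gripper":1,"tx":0,"ty":0,"tz":0.0001,"rx":0,"ry":0,"rz":3}]' >/dev/null; python3 q.py
python3 -m handwheel '[{"gripper":1,"tx":0,"ty":0,"tz":0.0001,"rx":0,"ry":0,"rz":3}]' >/dev/null; python3 q.py
python3 -m handwheel '[{"gripper":1,"tx":0,"ty":0,"tz":0.0001,"rx":0,"ry":0,"rz":3}]' >/dev/null; python3 q.py
python3 m.py 4
```

```text
Mz 0.051 Fz -2.56 q6 -1.035 t 19.95
Mz 0.095 Fz -1.95 q6 -0.982 t 20.07
Mz 0.078 Fz -1.62 q6 -0.929 t 20.2
Mz 0.111 Fz -1.1 q6 -0.877 t 20.32
Mz 0.088 Fz -2.0 q6 -0.825 t 20.45
Mz 0.111 Fz -1.84 q6 -0.772 t 20.57
Mz 0.091 Fz -1.68 q6 -0.72 t 20.7
Mz 0.108 Fz -0.62 q6 -0.668 t 20.82
[ 1.105  1.068 -1.339  0.234 -0.331 -0.014]
20.98 [544.9  90.9 286.7] yaw 136.63 q6 -0.67 w 12.9
```

```bash
python3 -m handwheel '[{"gripper":1,"tx":0,"ty":0,"tz":0.0001,"rx":0,"ry":0,"rz":3}]' >/dev/null; python3 q.py
python3 -m handwheel '[{"gripper":1,"tx":0,"ty":0,"tz":0.0001,"rx":0,"ry":0,"rz":3}]' >/dev/null; python3 q.py
python3 -m handwheel '[{"gripper":1,"tx":0,"ty":0,"tz":0.0001,"rx":0,"ry":0,"rz":3}]' >/dev/null; python3 q.py
python3 m.py 8
```

```text
Mz 0.139 Fz -1.48 q6 -0.617 t 21.15
Mz 0.176 Fz -1.51 q6 -0.565 t 21.27
Mz 0.152 Fz -0.21 q6 -0.512 t 21.4
[ 1.045  1.208 -0.947  0.274 -0.347 -0.032]
21.75 [544.9  90.9 286.5] yaw 127.67 q6 -0.514 w 12.9
```

Run:
```python
import numpy as np
pi=np.pi
f1=[(.378,.02),(.465,.048),(.553,.1),(.64,.023),(.727,.051),(.814,.004),(.902,.004),(.989,.045),(1.076,-.019),(1.161,.077),(1.25,-.015),(1.337,.059),(1.424,.032),(1.509,.028),(1.598,.045),(1.685,.021),(1.772,.02),(1.859,.031),(1.947,.055),(2.034,.068),(2.121,.008),(2.208,.099),(2.296,.11),(2.383,.091),(2.425,.087),(2.469,.084)]
f1=[(q-3.139,m) for q,m in f1]
b=[(-.697,-.128),(-.75,-.054),(-.803,-.086),(-.855,-.096),(-.908,-.066),(-.96,-.04),(-1.012,-.027),(-1.065,-.066)]
b=[(q,-m) for q,m in b]
f2=list(zip([-1.035,-.982,-.929,-.877,-.825,-.772,-.72,-.668,-.617,-.565,-.512],[.051,.095,.078,.111,.088,.111,.091,.108,.139,.176,.152]))
for name,sets in(("f1",[f1]),("b",[b]),("f2",[f2]),("b+f2",[b,f2]),("all",[f1,b,f2]),("f1+f2",[f1,f2])):
  for free in(0,1):
    best=[]
    d=np.array(sum(sets,[]))
    for qc in np.arange(-1.3,-.4,.01):
        e=d[:,1]-.3*np.maximum(0,d[:,0]-qc); bb=e.mean() if free else .05; best.append((((e-bb)**2).sum(),qc,bb))
    s=min(best); s0=s[0]/len(d)
    ok=[x[1] for x in best if x[0]<s[0]+2*s0]
    print(name,free,np.round(s,3),"rms",round(s0**.5,3),"qc range",min(ok).round(2),max(ok).round(2),"N at -0.514:",round(15*(-.514-s[1]),1))
```

```text
f1 0 [ 0.029 -0.89   0.05 ] rms 0.033 qc range -0.98 -0.77 N at -0.514: 5.6
f1 1 [ 0.024 -0.98   0.034] rms 0.03 qc range -1.04 -0.89 N at -0.514: 7.0
b 0 [ 0.004 -0.92   0.05 ] rms 0.023 qc range -0.96 -0.87 N at -0.514: 6.1
b 1 [ 0.004 -0.94   0.045] rms 0.022 qc range -1.02 -0.82 N at -0.514: 6.4
f2 0 [ 0.007 -0.94   0.05 ] rms 0.025 qc range -0.98 -0.9 N at -0.514: 6.4
f2 1 [ 0.004 -0.79   0.085] rms 0.018 qc range -0.84 -0.72 N at -0.514: 4.1
b+f2 0 [ 0.011 -0.94   0.05 ] rms 0.024 qc range -0.96 -0.9 N at -0.514: 6.4
b+f2 1 [ 0.01 -0.84  0.07] rms 0.023 qc range -0.95 -0.78 N at -0.514: 4.9
all 0 [ 0.04 -0.92  0.05] rms 0.03 qc range -0.96 -0.89 N at -0.514: 6.1
all 1 [ 0.037 -0.99   0.036] rms 0.029 qc range -1.02 -0.94 N at -0.514: 7.1
f1+f2 0 [ 0.036 -0.92   0.05 ] rms 0.031 qc range -0.97 -0.88 N at -0.514: 6.1
f1+f2 1 [ 0.032 -1.     0.035] rms 0.029 qc range -1.04 -0.95 N at -0.514: 7.3
```

```bash
python3 -m handwheel '[{"gripper":1,"tx":0,"ty":0,"tz":-0.0001,"rx":0,"ry":0,"rz":-3.5}]' >/dev/null; python3 q.py
python3 -m handwheel '[{"gripper":1,"tx":0,"ty":0,"tz":-0.0001,"rx":0,"ry":0,"rz":-3.5}]' >/dev/null; python3 q.py
python3 m.py 8
python3 -m handwheel '[{"gripper":0,"tx":0,"ty":0,"tz":0,"rx":0,"ry":0,"rz":0},{"gripper":0,"tx":0,"ty":0,"tz":0,"rx":0,"ry":0,"rz":0},{"gripper":0,"tx":0,"ty":0,"tz":0,"rx":0,"ry":0,"rz":0},{"gripper":0,"tx":0,"ty":0,"tz":0,"rx":0,"ry":0,"rz":0},{"gripper":0,"tx":0,"ty":0,"tz":-0.02,"rx":0,"ry":0,"rz":0},{"gripper":0,"tx":0,"ty":0,"tz":-0.05,"rx":0,"ry":0,"rz":0},{"gripper":0,"tx":0,"ty":0,"tz":-0.05,"rx":0,"ry":0,"rz":0},{"gripper":0,"tx":0,"ty":0,"tz":0,"rx":0,"ry":0,"rz":0}]'
python3 - <<'E'
from h import *
im=shot("wrist"); save(im,"w10.png")
print(Ttool(ctrl.get_obs())[:3].round(3))
E
```

```text
Mz -0.159 Fz -1.32 q6 -0.576 t 21.93
Mz -0.111 Fz -1.73 q6 -0.638 t 22.05
[ 1.244  1.872 -0.749  0.351 -0.361  0.09 ]
22.4 [544.8  90.9 286.7] yaw 134.6 q6 -0.635 w 12.9
t: 23.45
ee_pos: [545.9, 91.0, 410.7]
orientation: [1.209, 2.892, 0.006]
ft_force: [-1.3, 0.6, 0.1]
width: 86.7
[[-7.03000e-01  7.12000e-01  4.00000e-03  5.45085e+02]
 [ 7.12000e-01  7.03000e-01  0.00000e+00  9.08850e+01]
 [-2.00000e-03  3.00000e-03 -1.00000e+00  4.08360e+02]]
```

View pics/w10.png

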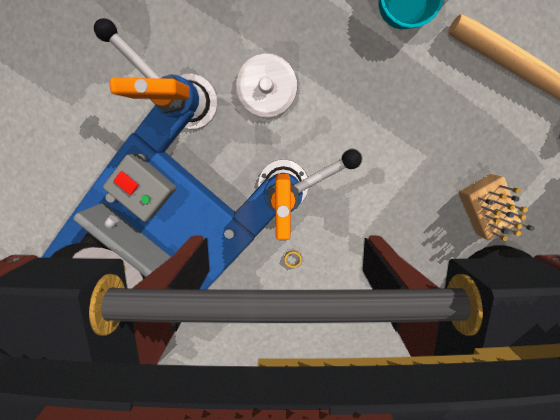

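```bash
python3 - <<'E'
from h import *
im=shot("wrist"); 
g=cv2.cvtColor(im["image"],cv2.COLOR_RGB2GRAY); m=(g<60).astype(np.uint8); m[:140]=0;m[180:]=0;m[:,:335]=0;m[:,370:]=0
M=cv2.moments(m,True);c=(M["m10"]/M["m00"],M["m01"]/M["m00"]);print(c,M["m00"])
b=atz(im,c,86);d=b[:2]-[545,90.8];print(b,np.linalg.norm(d),np.degrees(np.arctan2(d[1],d[0])))
w=atz(im,(283,211),137);print("cap",w,depthpt(im,(283,211)))
E
python3 -m handwheel '[{"gripper":1,"tx":0,"ty":0,"tz":0,"rx":0,"ry":0,"rz":10},{"gripper":1,"tx":0,"ty":0,"tz":0,"rx":0,"ry":0,"rz":10},{"gripper":1,"tx":0,"ty":0,"tz":0,"rx":0,"ry":0,"rz":10},{"gripper":1,"tx":0,"ty":0,"tz":0,"rx":0,"ry":0,"rz":10},{"gripper":1,"tx":0,"ty":0,"tz":0,"rx":0,"ry":0,"rz":10},{"gripper":1,"tx":0,"ty":0,"tz":0,"rx":0,"ry":0,"rz":9.3},{"gripper":1,"tx":0.037,"ty":-0.018,"tz":0,"rx":0,"ry":0,"rz":0},{"gripper":1,"tx":0.037,"ty":-0.018,"tz":0,"rx":0,"ry":0,"rz":0}]'
python3 m.py 2
```

```text
(353.56, 160.16) 300.0
[565.05122515 165.81654066  86.        ] 77.6500676302365 75.03520621648987
cap [542.97204128  90.83992638 137.        ] [543.02170112  90.78764645 136.71773647]
t: 24.55
ee_pos: [528.1, 171.9, 404.5]
orientation: [-2.487, -1.917, 0.005]
ft_force: [0.4, 0.4, 0.1]
width: 11.5
[ 0.223  1.724  0.24   0.026 -0.05   0.011]
24.6 [527.3 175.5 404.6] yaw 75.36 q6 0.554 w 7.3
```

```bash
python3 -m handwheel '[{"gripper":1,"tx":0,"ty":0,"tz":0,"rx":0,"ry":0,"rz":0},{"gripper":1,"tx":0,"ty":0,"tz":0.048,"rx":0,"ry":0,"rz":0},{"gripper":1,"tx":0,"ty":0,"tz":0.05,"rx":0,"ry":0,"rz":0},{"gripper":1,"tx":0,"ty":0,"tz":0.04,"rx":0,"ry":0,"rz":0},{"gripper":1,"tx":0,"ty":0,"tz":0.01,"rx":0,"ry":0,"rz":0},{"gripper":1,"tx":0,"ty":0,"tz":0,"rx":0,"ry":0,"rz":0},{"gripper":1,"tx":0,"ty":0,"tz":0,"rx":0,"ry":0,"rz":0}]'
python3 m.py 2
python3 - <<'E'
from h import *
im=shot("wrist"); save(im,"w11.png")
im=shot("scene"); save(im,"s11.png",(220,130,380,250),5)
E
```

```text
t: 25.52
ee_pos: [529.5, 171.5, 260.1]
orientation: [2.486, 1.919, 0.004]
ft_force: [-0.4, 0.6, 0.3]
width: 0.4
[-0.037  0.308  0.024 -0.013 -0.061 -0.037]
25.57 [529.4 171.6 260.3] yaw 75.32 q6 0.548 w 0.3
```

View pics/w11.png

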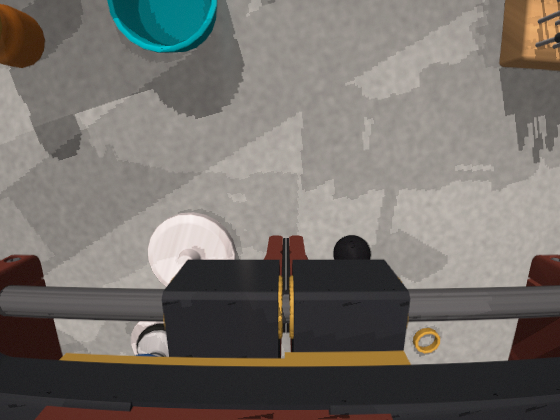

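View pics/s11.png

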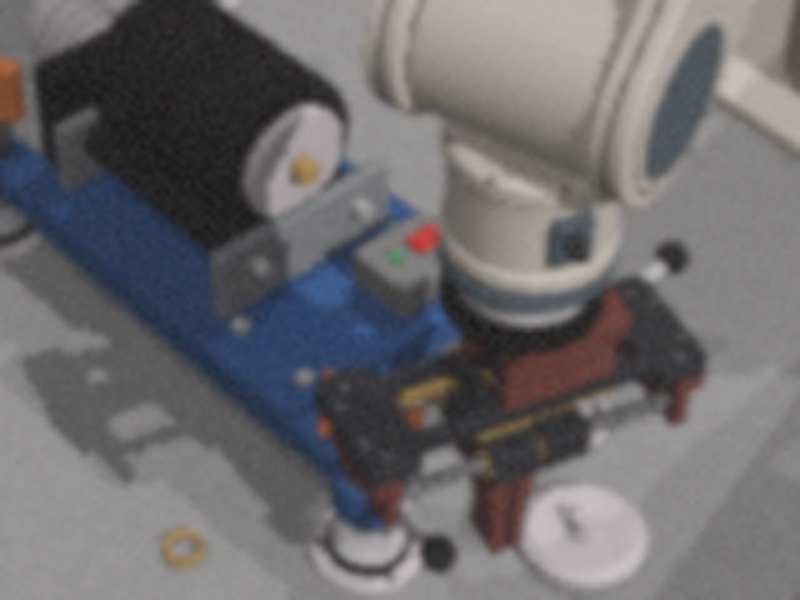

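```bash
python3 -m handwheel '[{"gripper":1,"tx":0.0022,"ty":0.0053,"tz":0,"rx":0,"ry":0,"rz":4},{"gripper":1,"tx":0.0022,"ty":0.0053,"tz":0,"rx":0,"ry":0,"rz":4},{"gripper":1,"tx":0.0022,"ty":0.0053,"tz":0,"rx":0,"ry":0,"rz":4},{"gripper":1,"tx":0.0022,"ty":0.0053,"tz":0,"rx":0,"ry":0,"rz":4},{"gripper":1,"tx":0.0022,"ty":0.0053,"tz":0,"rx":0,"ry":0,"rz":4},{"gripper":1,"tx":0.0022,"ty":0.0053,"tz":0,"rx":0,"ry":0,"rz":4}]'; python3 m.py 1; python3 -m handwheel '[{"gripper":1,"tx":0.0033,"ty":0.008,"tz":0,"rx":0,"ry":0,"rz":6},{"gripper":1,"tx":0.0033,"ty":0.008,"tz":0,"rx":0,"ry":0,"rz":6},{"gripper":1,"tx":0.0033,"ty":0.008,"tz":0,"rx":0,"ry":0,"rz":6},{"gripper":1,"tx":0.0033,"ty":0.008,"tz":0,"rx":0,"ry":0,"rz":6}]'; python3 m.py 2
python3 - <<'E'
from h import *
o=ctrl.get_obs();T=Ttool(o);print(T[:3,:3].T@(np.array([545,90.8,o["ee_pos"][2]])-o["ee_pos"]))
im=shot("wrist"); save(im,"w12.png")
E
```

```text
t: 26.48
ee_pos: [563.0, 170.6, 259.3]
orientation: [-2.833, -1.357, -0.001]
ft_force: [-0.5, 2.3, 1.1]
width: 0.7
[-5.150e-01  2.303e+00  1.062e+00  3.200e-01  1.590e-01  1.000e-03]
26.48 [563.  170.6 259.3] yaw 51.21 q6 0.951 w 0.7
t: 27.02
ee_pos: [594.1, 155.9, 259.2]
orientation: [-3.053, -0.739, -0.001]
ft_force: [-1.5, 1.5, -0.1]
width: 0.7
[-0.362  0.347 -0.178  0.16   0.141  0.026]
27.07 [594.8 155.3 259.2] yaw 26.96 q6 1.336 w 0.2
[-7.35806983e+01  3.47670896e+01 -6.85854302e-02]
```

View pics/w12.png

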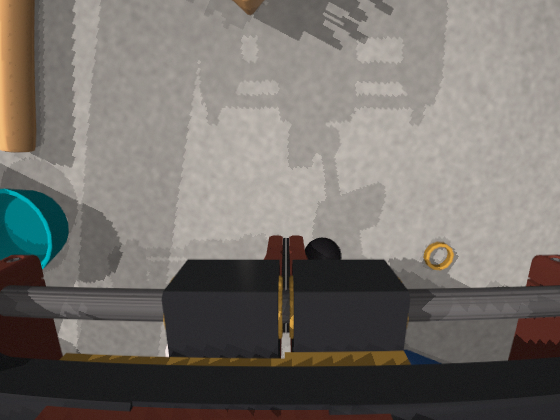

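```bash
python3 -m handwheel '[{"gripper":1,"tx":0.0017,"ty":0.004,"tz":0,"rx":0,"ry":0,"rz":3},{"gripper":1,"tx":0.0017,"ty":0.004,"tz":0,"rx":0,"ry":0,"rz":3},{"gripper":1,"tx":0.0017,"ty":0.004,"tz":0,"rx":0,"ry":0,"rz":3},{"gripper":1,"tx":0.0017,"ty":0.004,"tz":0,"rx":0,"ry":0,"rz":3},{"gripper":1,"tx":0.0017,"ty":0.004,"tz":0,"rx":0,"ry":0,"rz":3}]'; python3 m.py 1;  python3 -m handwheel '[{"gripper":1,"tx":0.0017,"ty":0.004,"tz":0,"rx":0,"ry":0,"rz":3}]'; python3 -m handwheel '[{"gripper":1,"tx":0.0017,"ty":0.004,"tz":0,"rx":0,"ry":0,"rz":3}]'; python3 m.py 1
```

```text
t: 27.8
ee_pos: [608.8, 140.5, 258.9]
orientation: [-3.123, -0.34, -0.0]
ft_force: [-0.4, 1.4, 0.4]
width: 0.6
[-0.401  1.383  0.448  0.296  0.043 -0.026]
27.8 [608.8 140.5 258.9] yaw 12.42 q6 1.561 w 0.6
t: 27.98
ee_pos: [611.3, 137.0, 258.9]
orientation: [-3.13, -0.259, -0.0]
ft_force: [-0.6, 0.9, 0.4]
width: 0.4
t: 28.1
ee_pos: [613.7, 133.3, 258.8]
orientation: [-3.136, -0.176, -0.001]
ft_force: [-0.0, 0.8, -0.0]
width: 0.3
[-0.019  0.778 -0.023  0.325 -0.016 -0.012]
28.1 [613.7 133.3 258.8] yaw 6.43 q6 1.653 w 0.3
```

```bash
python3 -m handwheel '[{"gripper":1,"tx":0.0017,"ty":0.004,"tz":0,"rx":0,"ry":0,"rz":3}]'|grep force; python3 -m handwheel '[{"gripper":1,"tx":0.0017,"ty":0.004,"tz":0,"rx":0,"ry":0,"rz":3}]'|grep force; python3 -m handwheel '[{"gripper":1,"tx":0.0017,"ty":0.004,"tz":0,"rx":0,"ry":0,"rz":3}]'|grep force; python3 m.py 2
```

```text
ft_force: [0.2, 1.8, 0.7]
ft_force: [1.3, 2.8, -0.5]
ft_force: [0.7, 1.8, 0.2]
[ 0.457  1.108  0.283  0.265 -0.014 -0.007]
28.57 [619.8 121.2 258.9] yaw -2.69 q6 1.792 w 0.6
```

```bash
python3 -m handwheel '[{"gripper":1,"tx":0.0011,"ty":0.0027,"tz":0,"rx":0,"ry":0,"rz":2}]'|grep force; python3 -m handwheel '[{"gripper":1,"tx":0.0011,"ty":0.0027,"tz":0,"rx":0,"ry":0,"rz":2}]'|grep force;python3 m.py 1; python3 -m handwheel '[{"gripper":1,"tx":0.0011,"ty":0.0027,"tz":0,"rx":0,"ry":0,"rz":2}]'|grep force; python3 m.py 2;python3 - <<'E'
from h import *
im=shot("wrist"); save(im,"w13.png")
im=shot("top"); save(im,"t13.png",(180,130,380,280),4)
E
```

```text
ft_force: [-3.8, 16.0, 0.2]
ft_force: [-5.2, 30.5, 1.6]
[-5.2370e+00  3.0537e+01  1.6320e+00  5.1210e+00  8.6500e-01  6.0000e-03]
28.88 [620.9 118.9 258.8] yaw -6.75 q6 1.852 w 0.5
ft_force: [-6.4, 42.4, 1.1]
[-5.370e+00  3.861e+01  1.383e+00  6.549e+00  1.079e+00  2.500e-02]
29.1 [621.4 118.2 258.9] yaw -8.84 q6 1.883 w 0.4
```

View pics/w13.png

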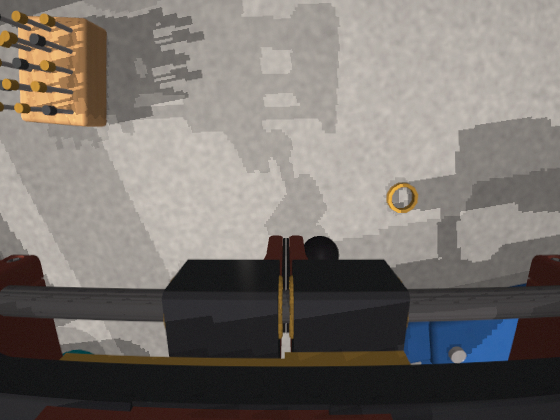

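```bash
python3 -m handwheel '[{"gripper":1,"tx":0,"ty":-0.007,"tz":0,"rx":0,"ry":0,"rz":0},{"gripper":1,"tx":0,"ty":-0.015,"tz":0,"rx":0,"ry":0,"rz":0},{"gripper":1,"tx":0,"ty":-0.015,"tz":0,"rx":0,"ry":0,"rz":0},{"gripper":1,"tx":0,"ty":0,"tz":-0.05,"rx":0,"ry":0,"rz":0},{"gripper":1,"tx":0,"ty":0,"tz":-0.05,"rx":0,"ry":0,"rz":0},{"gripper":1,"tx":0,"ty":0,"tz":-0.05,"rx":0,"ry":0,"rz":0},{"gripper":1,"tx":-0.05,"ty":0,"tz":0,"rx":0,"ry":0,"rz":0},{"gripper":1,"tx":-0.03,"ty":0.01,"tz":0,"rx":0,"ry":0,"rz":0}]'
python3 -m handwheel '[{"gripper":1,"tx":-0.01,"ty":0.01,"tz":0,"rx":0,"ry":0,"rz":0},{"gripper":1,"tx":0,"ty":0,"tz":0,"rx":0,"ry":0,"rz":0},{"gripper":1,"tx":0,"ty":0,"tz":0,"rx":0,"ry":0,"rz":0}]'
python3 m.py 2;python3 - <<'E'
from h import *
im=shot("wrist"); save(im,"w14.png")
im=shot("top"); save(im,"t14.png")
im=shot("scene"); save(im,"s14.png")
E
```

```text
t: 30.25
ee_pos: [546.0, 152.3, 409.4]
orientation: [-3.132, 0.236, -0.001]
ft_force: [-0.2, -0.2, -0.2]
width: 0.4
t: 30.62
ee_pos: [537.1, 143.2, 408.7]
orientation: [-3.132, 0.238, -0.002]
ft_force: [0.1, 0.7, 0.4]
width: 0.7
[-0.397  0.098  0.368  0.02   0.038  0.04 ]
30.68 [537.1 143.3 408.6] yaw -8.69 q6 1.962 w 0.5
```

View pics/w14.png

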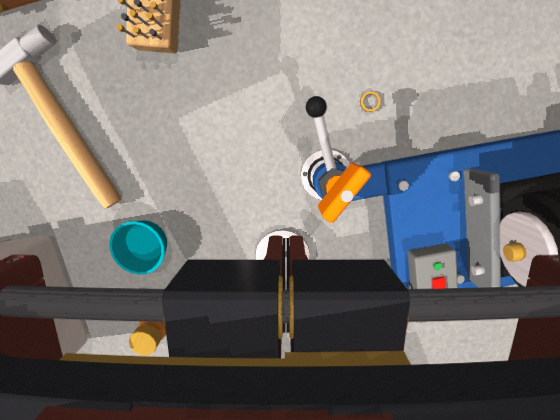

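View pics/t14.png

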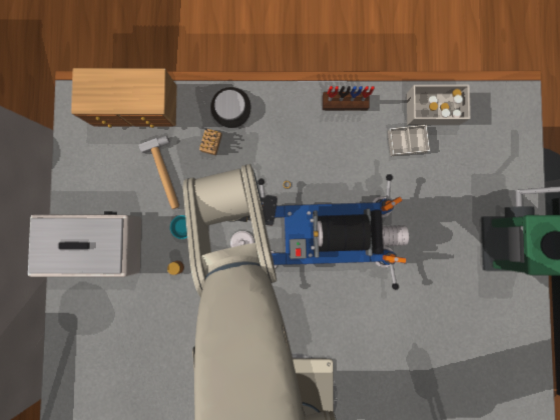

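Run:
```python
from h import *
im=shot("wrist")
b=atz(im,(316.5,106.5),86);d=b[:2]-[545,90.8];print(b,np.linalg.norm(d),np.degrees(np.arctan2(d[1],d[0])))
save(im,"w15.png",(290,140,390,230),8)
im["Twc"];hsv=cv2.cvtColor(im["image"],cv2.COLOR_RGB2HSV)
m=cv2.inRange(hsv,(8,200,200),(20,255,255)); m[:160]=0;m[225:]=0;m[:,:315]=0;m[:,375:]=0
cn,_=cv2.findContours(m,0,2);k=max(cn,key=cv2.contourArea);r=cv2.minAreaRect(k);bx=[atz(im,q,136.5)[:2] for q in cv2.boxPoints(r)]
for i in range(4):
    e=bx[i]-bx[i-1];print(np.linalg.norm(e).round(1),np.degrees(np.arctan2(e[1],e[0])).round(1)%180)
print("ring",atz(im,(370,101),6))
for n in("scene","top"):
  q=shot(n)
  for k in("barrel_lid","tin","jar","hammer","bur_block","parts_tray"): print(n,k,rec(q,k)[:2])
```

```text
[621.69232654 100.42006144  86.        ] 77.29332786084663 7.149672539333827
25.6 42.0
51.6 133.5
24.7 43.900000000000006
52.4 134.5
ring [624.23131312  28.15144928   6.        ]
scene barrel_lid [(0.7, array([336.5, 236.9]))]
scene tin [(0.67, array([371.8, 283.5]))]
scene jar [(0.61, array([410.2, 262.1]))]
scene hammer [(0.84, array([337.7, 362.4]))]
scene bur_block [(0.67, array([272.5, 324.3])), (0.38, array([371.9, 283.5]))]
scene parts_tray [(0.64, array([151.7, 185. ]))]
top barrel_lid [(0.66, array([242.2, 240.1]))]
top tin [(0.68, array([179.6, 226.1]))]
top jar [(0.75, array([173.4, 264.5]))]
top hammer [(0.84, array([161.8, 162.7]))]
top bur_block [(0.76, array([208.6, 140.9]))]
top parts_tray [(0.79, array([408.2, 140.5]))]
```

View pics/w15.png

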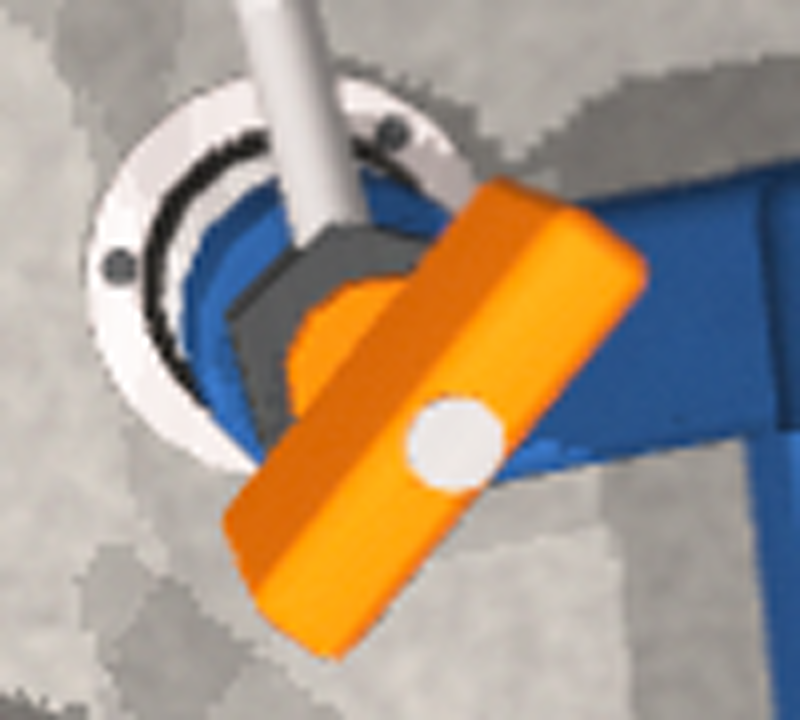

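```bash
python3 -c "
from workcell import ctrl
print(ctrl.close_job())"
```

```text
the job is handed in; nothing more can be done
None
```

I screwed the raised foot down onto its plate, swung the lock lever clockwise to its stop, moved the arm clear and handed the job in at about 31 s. My checks suggest it met the conditions, but I could only estimate the sole's bearing force.

- **Foot bearing:** I found where the sole touches from how the turning torque rose over three passes: down, a test backwards, and down again. I left the foot about 0.27 rad past that point, roughly 4 N, with about 2 to 5.5 N plausible. Individual torque readings are noisy, and the separate fits differed by about 0.2 rad on where contact starts. At its tightest I had it at about 6 N (fits between 4 and 7.3 N) before easing it back 7°. A depth picture taken just before the final adjustment agrees. It showed the sole sitting 6.7 mm above its plate, the same as on the neighbouring locked foot.
- **Lever:** It now points at 7° in the bench plane, down from 75°, so it swung about 1.19 rad. The push rose to about 40 N at the stop before I backed off. The wing's angle did not change, at about 134°.
- **Bystanders:** The ring was within about 1 mm of where it started by my own measurement. The networks found the other six where they had been, within about 3 pixels; the tray was compared in the scene picture only.
- **At hand-in:** The gripper was clear of everything and the force reading was near zero.

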